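Snap a lifting hook onto a transformer's eye and carry it into a tray

ROBOT

A 6-joint arm with a two-finger parallel gripper is mounted at the origin on a cart in front of the work surface, level with it; the furniture and walls round the work are solid. World frame = base frame: x ahead of the robot, y to its left, z up, the work surface at z = 0. Lengths are in m, angles in degrees, forces in N, time in s.
With the tool pointing down it reaches from about 0.325 to 0.775 m from the base axis. Payload 5.5 kg.
Tool frame: the origin (TCP) lies where the fingers leave the gripper's body, on its centre line; the fingertips stand 80 mm ahead of it and the grasp point (between the pads) lies 61 mm ahead of it (robot.grip_point_offset is the distance from the TCP to the grasp point, in m); z points along the fingers, y is the line along which they close (so a half turn about z gives the same grasp; the last joint's range is limited). The gripper opens to 88 mm and grips with 3 to 60 N. Pads are 20 mm wide; open, the fingers measure 115 mm over their backs; the gripper's body (75 mm by 178 mm) begins 61 mm behind the grasp point.
Start: joints at [74.043, 5.22, 70.514, -0, 104.267, -3.249], TCP at [0.132, 0.585, 0.303] pointing down, gripper open.
Joint ranges: [-164.24, 164.24], [-49.07, 125.15], [9.68, 141.18], [-86.29, 266.29], [3.28, 154.24], [-151.56, 151.56]. Speed limits (degrees/s): [147.25, 147.25, 172.46, 180, 180, 180].

INTERFACE

Orientations are given as [roll, pitch, yaw] about the fixed x, y, z axes, in that order (R = Rz(yaw) Ry(pitch) Rx(roll)).
In Python, from cell import robot gives the robot as it stands.
- The arm moves only by the tool move_arm, never from a script. Its argument "plan" is a list of rows, each a list of 3 entries, a list of its own where there are three numbers: the turn, a rotation vector about the tool's x, y, z in degrees, then the shift along the tool's x, y, z in m, then the finger opening in m, from 0 to 0.0878. A call has 1 to 12 rows; each row shifts and turns the commanded pose from where the row before left it, along the tool's axes as they then stand; what a row does not reach is not made up. A row lasts 1/8 s, in which the tool goes at most 62.5 mm and 10.7 degrees, less where a joint would pass 70% of its speed; a pose out of reach is approached as far as the arm can. A call with a gripper value outside its range is refused whole. The fingers move at their own pace and stop on an object; "squeeze" is the grip in N (left out, the last holds). Time passes only in rows, so rows that do not move let the fingers close. It gives the time, the measured TCP pose, the force, the opening and the grip force at its end, in the units of the state.
- robot.read_state(): the state, without advancing time (a new reading comes with each control period).
- robot.grab_frame(name): name is "side" or "top" or "wrist"; returns (picture, depth): 400x640x3 uint8, red, green, blue; 400x640 float32, m along the optical axis (not along the pixel's ray), 0 where there is no reading.
- robot.camera_model(name): a dict with "intrinsics" (3x3 intrinsics, pixels), "dist_coeffs" ([k1, k2, p1, p2, k3] as OpenCV has them; the pictures are not rectified), "world_from_camera" (4x4, takes a point from camera to world coordinates). Camera axes: x right, y down, z forward; pixel columns grow to the right and rows downward; lengths in m; the calibration is good to about 2 mm. A picture is of the moment at which its call begins: read the wrist's pose just before it. camera_model takes no time and is no camera call; for the wrist camera it gives the pose at the moment of the call.
- robot.hand_in(): hands the job in; it is judged then, once.
Trained networks look in the newest picture that a camera, given by its name, has taken for a name from the list of things; names that differ only in an ending like _2 or _b are one class to them, and where a whole thing is asked for, a point or a joint stands for the part that bears it (a point fixed in the world has none). Each returns a list of dicts, best first, with "p" (0 to 1); they miss things now and then, are a little off and sometimes report something else, mostly with a low value. They report only what shows in the picture. A call takes as long as a camera call.
- robot.look_for(query, camera): "position" ([column, row] in pixels, amid what is visible of it).
- robot.cut_out(query, camera): "pixels" (400x640 bool, what is visible of it) and "position" ([column, row] in pixels, amid what is visible of it).
- robot.mark_of(query, camera): "position" ([column, row] in pixels: a listed point, or the origin of a listed thing).
The state is a dict: "time": time; "q": joint angles; "qvel": joint speeds; "joint_torque": joint torques, N m; "ee_pos": TCP position; "tool_rot": TCP orientation; "contact_force": force on the tool from outside, world axes, zero at the start; "moment": the same for the moment, N m; "gripper_width": finger opening in m; "grip_force": force on a finger pad.
Only numpy, scipy, OpenCV 4.12 (cv2) and the standard library are available. Lean on these libraries where they do the work, as an engineer would, in place of code of your own. Each camera call takes 0.05 s, during which the arm holds its last target. There are 200 camera calls.

TASK

Take the snap hook out of its stand by its black grip, push it mouth-down onto the flat bar of the transformer's eye until the bar has gone past the sprung gate and the gate has flicked shut beneath it, then lift the transformer by the hook and set it down flat inside the low steel tray, leaving the hook clipped on. The eye stands higher on some transformers than on others, so feel your way and never push the hook on the transformer with more than 30 N. Do not touch the transformer with the gripper, do not drop or tip it over, and leave the battery and the marker where they are.

Things in the scene. Friction and masses are not known exactly. Their poses are not given: they have to be found in the camera images.
- snap_hook: Loose snap hook, 0.12 kg, 46x20x95 mm (x,y,z), upright in its stand, mouth down. Origin: midway between the tips of its two prongs, z up, x from prong to prong, y along the thickness. Aluminium prongs 16 mm thick (y), outer faces at x = -21 and 21 mm; the slot between is 10 mm wide, flared to 18 in the lowest 7 mm, its sprung end at z = 40 mm. Fits the eye either way round (turn of pi).
- hook_grip (a point): Point in the hook's black grip, 78 mm above the hook's origin (axes as the hook's). The grip is 40 (x) x 18 (y) mm and reaches from z = 56 to 95 mm above the hook's origin: pinch it across y from above; a guard plate 46 x 20 mm lies under it at z = 52 to 56.
- slot_end (a point): Upper end of the hook's slot, 40 mm above the hook's origin. A bar whose underside is at least 26 mm above the hook's origin is past the gate, which then flicks shut under it; a bar 10 mm high touches the slot end 4 mm later. The slot end is a rubber-faced sprung buffer: it gives way 4 mm at 3 N per mm, then stops hard.
- gate (a joint): Sprung gate of the hook: steel finger 13.5 mm long, 4 thick, lying across the slot at z = 9 to 13 mm of the hook, hinged at the -x prong. 0 = shut, grows to 1.45 rad as it swings up into the slot; a spring shuts it, so it opens only inward. Pushing a bar past it takes 6 to 18 N, by friction. Shut, it carries the transformer: the bar then hangs on it 17 mm or more below the slot end.
- hook_stand: Fixed grey stand: foot 84x60 mm, 4 high, with a socket 60x34x18 mm; its pocket is 46x20 mm and 11 mm deep, floor 7 mm above the desk. The hook stands in it with the same x and y axes and lifts straight out. Origin: centre of its underside.
- transformer: Loose transformer, 0.4 to 0.7 kg: foot plate 84x64 mm, dark core and copper coil up to z = 43 mm, steel eye on a threaded stem on top. Origin: centre of its underside, z up. The eye is an upright rectangular frame in the y-z plane, 48 mm wide (y), whose top is a flat bar along y. The hook goes on from above with its y axis along this bar.
- eye_mid (a point): On the transformer's axis, 117 mm above its underside: the MIDDLE of the range where the top of the eye's flat bar may be. The eye is screwed in differently each time, unmeasured: the bar's top lies 102 to 132 mm above the underside. It stays put in use. Bar 8 mm wide (x), 10 high (z); clear opening below it 34 mm (y) by 36 mm high. Find its height by feel or sight.
- steel_tray: Fixed low grey tray, 150x130 mm (x,y), rim 14 mm high, walls and floor 3 mm thick. Origin: centre of its underside on the desk, z up.
- battery: Bystander: loose battery, 15 mm diameter, 50 mm high, standing upright. Origin: centre of its underside. Leave alone.
- marker: Bystander: loose marker pen, 135 mm long, 16 mm thick, lying near the front of the desk. Origin: centre of its underside. Leave alone.

How it is judged:
By the outcome, as a careful person would: the job done as asked, in the order asked, and still so for the second after the job is handed in, with the robot touching nothing.
It also fails if it takes over 64 s, if anything falls off the work surface, if the arm or the gripper's body presses on something with over 40 N, if the wrist force passes 120 N, or if a joint passes its speed limit or range.

## Working session

There is one attempt and no reset: what is moved stays moved. The work goes in short steps, Python scripts to look and compute and a tool call to move; the robot and the scene stay as the last step left them, time stands still between calls to the robot, and variables do not carry over. Pictures are saved under pics/ and viewed, at most 10 in all, crops included, and the job is handed in when it is done.

Besides the shell and the picture viewer there is one more tool, called after "Request:" as name(argument=value, ...), one argument or row to a line, values as JSON. move_arm: Moves the arm, as the interface text tells. Its arguments: {"type":"object","properties":{"plan":{"type":"array"},"squeeze":{"type":"number"}},"required":["plan"]}

```bash
mkdir -p pics; cat > h.py <<'E'
import numpy as np, cv2
from cell import robot
from scipy.spatial.transform import Rotation as R
def pix2w(cam, uv, depth=None, M=None):
    m=M or robot.camera_model(cam); K=np.array(m["intrinsics"]);d=np.array(m["dist_coeffs"]);T=np.array(m["world_from_camera"])
    uv=np.asarray(uv,float).reshape(-1,1,2)
    n=cv2.undistortPoints(uv,K,d).reshape(-1,2)
    r=np.c_[n,np.ones(len(n))]
    return T[:3,3], r@T[:3,:3].T   # point = o + depth*ray
def cloud(cam,mask,D,M=None):
    v,u=np.nonzero(mask&(D>0)); o,r=pix2w(cam,np.c_[u,v],M=M); return o+r*D[v,u][:,None]
def tri(rays):
    A=np.zeros((3,3));b=np.zeros(3)
    for o,r in rays:
        r=r/np.linalg.norm(r);P=np.eye(3)-np.outer(r,r);A+=P;b+=P@o
    return np.linalg.solve(A,b)
E
python3 - <<'E'
from h import *
s=robot.read_state();print({k:np.round(v,3) for k,v in s.items()})
ims=[]
for c in ["side","top"]:
    im,D=robot.grab_frame(c);ims.append(im)
    print(c,np.round(robot.camera_model(c)["world_from_camera"],2).tolist())
    for q in ["snap_hook","hook_stand","transformer","steel_tray","battery","marker"]:
        o=robot.cut_out(q,c)
        if o:
            o=o[0];P=cloud(c,o["pixels"],D)
            print(q,round(o["p"],2),np.round(o["position"]),len(P),np.round(np.median(P,0),3) if len(P) else '',np.round(np.percentile(P,[2,98],axis=0),3).tolist() if len(P) else '')
    for q in ["hook_grip","eye_mid","snap_hook","transformer","steel_tray","hook_stand"]:
        o=robot.mark_of(q,c)
        if o: print('mark',q,round(o[0]["p"],2),np.round(o[0]["position"],1))
cv2.imwrite("pics/a.png",cv2.resize(np.vstack(ims)[:,:,::-1],(480,600)))
cv2.imwrite("pics/side.png",ims[0][:,:,::-1]);cv2.imwrite("pics/top.png",ims[1][:,:,::-1])
E
```

```text
{'time': np.float64(0.0), 'q': array([ 7.40430e+01,  5.26300e+00,  7.05800e+01, -1.00000e-03,
        1.04267e+02, -3.25000e+00]), 'qvel': array([ 0.019,  0.044,  0.021,  0.028, -0.057, -0.03 ]), 'joint_torque': array([ 1.0000e-03, -4.4648e+01, -4.0642e+01,  7.0000e-02,  3.0000e-02,
       -0.0000e+00]), 'ee_pos': array([0.132, 0.585, 0.302]), 'tool_rot': array([-1.79891e+02, -6.00000e-03,  1.67293e+02]), 'contact_force': array([-0.139, -0.166,  0.637]), 'moment': array([ 0.012, -0.017, -0.05 ]), 'grip_force': np.float64(0.0), 'gripper_width': np.float64(0.088)}
side [[0.88, -0.23, 0.42, 0.11], [-0.48, -0.44, 0.76, -0.74], [0.01, -0.87, -0.5, 0.5], [0.0, 0.0, 0.0, 1.0]]
snap_hook 0.92 [433. 260.] 939 [ 0.534 -0.345  0.069] [[0.524, -0.352, 0.019], [0.563, -0.333, 0.104]]
hook_stand 0.57 [428. 287.] 1013 [ 0.527 -0.352  0.006] [[0.502, -0.375, 0.001], [0.588, -0.312, 0.02]]
transformer 0.7 [345. 202.] 1410 [ 0.537 -0.096  0.04 ] [[0.503, -0.112, 0.004], [0.578, -0.058, 0.124]]
steel_tray 0.56 [301. 168.] 1622 [0.548 0.154 0.006] [[0.471, 0.079, 0.003], [0.629, 0.226, 0.016]]
battery 0
[... 614 characters left out ...]
tand 0.58 [436. 167.] 553 [ 0.533 -0.327  0.006] [[0.504, -0.371, 0.0], [0.584, -0.305, 0.021]]
transformer 0.66 [323. 159.] 1010 [ 0.534 -0.08   0.043] [[0.502, -0.112, 0.003], [0.575, -0.05, 0.126]]
steel_tray 0.65 [220. 153.] 3682 [0.551 0.154 0.004] [[0.476, 0.087, -0.001], [0.627, 0.221, 0.015]]
battery 0.59 [434. 169.] 550 [ 0.53  -0.328  0.006] [[0.504, -0.373, 0.0], [0.582, -0.308, 0.021]]
marker 0.62 [284. 240.] 394 [0.366 0.003 0.014] [[0.34, -0.058, 0.001], [0.396, 0.056, 0.02]]
mark hook_grip 0.84 [445.1 155.9]
mark eye_mid 0.85 [321.  149.3]
mark snap_hook 0.98 [436.3 164.6]
mark transformer 0.87 [324.5 160. ]
mark steel_tray 0.83 [221.5 154.4]
mark hook_stand 0.73 [442.1 163.1]
```

View pics/side.png

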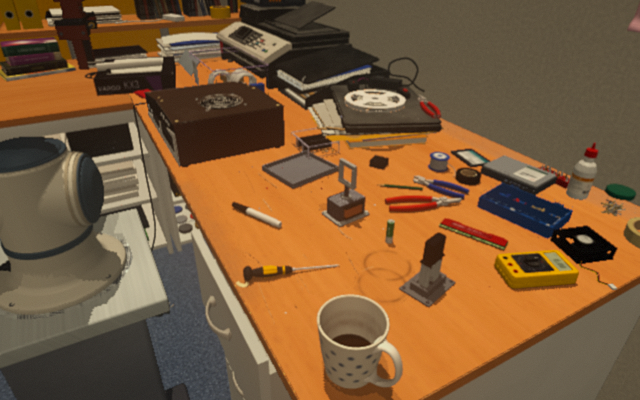

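View pics/top.png

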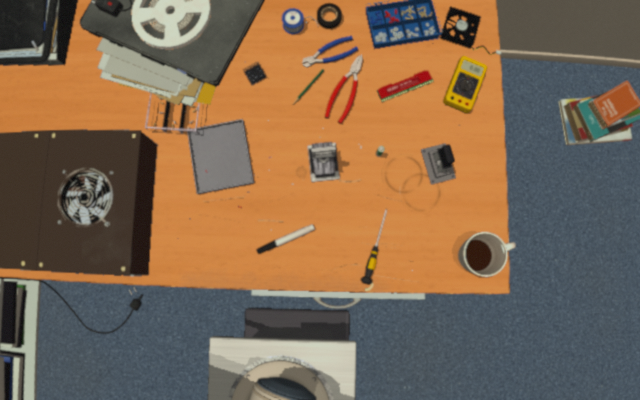

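```bash
python3 - <<'E'
from h import *
s=robot.read_state();Rt=R.from_euler('xyz',s["tool_rot"],degrees=True).as_matrix()
W=np.array(robot.camera_model("wrist")["world_from_camera"])
print("cam in tool",np.round(Rt.T@(W[:3,3]-s["ee_pos"]),3),np.round(Rt.T@W[:3,:3],2).tolist(), np.round(robot.camera_model("wrist")["intrinsics"],0).tolist())
print("tool x",Rt[:,0].round(3),"y",Rt[:,1].round(3))
im,D=robot.grab_frame("top")
for q,lo,hi in [("hook_stand",-.01,.03),("transformer",-.01,.03),("steel_tray",-.01,.03),("snap_hook",.07,.2),("transformer",.06,.2)]:
    P=cloud("top",robot.cut_out(q,"top")[0]["pixels"],D);P=P[(P[:,2]>lo)&(P[:,2]<hi)]
    print(q,len(P),cv2.minAreaRect((P[:,:2]*1000).astype(np.float32)), np.percentile(P[:,2],[5,50,98]).round(3))
# obstacles near tray
m=np.ones(D.shape,bool);P=cloud("top",m,D);k=(abs(P[:,0]-.55)<.15)&(P[:,1]>.2)&(P[:,1]<.4)
for y in np.arange(.2,.4,.02):
    q=P[k&(abs(P[:,1]-y)<.01)];print(round(y,2),q[:,2].max().round(3),end='; ')
E
```

```text
cam in tool [ 0.083  0.001 -0.083] [[0.0, -0.95, -0.3], [1.0, 0.0, 0.0], [-0.0, -0.3, 0.95]] [[342.0, 0.0, 314.0], [0.0, 342.0, 192.0], [0.0, 0.0, 1.0]]
tool x [-0.976  0.22  -0.   ] y [ 0.22   0.976 -0.   ]
hook_stand 514 ((545.9943237304688, -339.3770751953125), (80.94091796875, 56.74504089355469), 19.367679595947266) [0.001 0.006 0.021]Traceback (most recent call last):
  File "<stdin>", line 8, in <module>
IndexError: list index out of range
```

Request:
move_arm(
  plan=[
    [[0,0,0],[0,0,-0.05],0.0878],
    [[0,0,0],[-0.0337,-0.045,0],0.0878],
    [[0,0,0],[-0.0337,-0.045,0],0.0878],
    [[0,0,0],[-0.0337,-0.045,0],0.0878],
    [[0,0,0],[-0.0337,-0.045,0],0.0878],
    [[0,0,0],[-0.0337,-0.045,0],0.0878],
    [[0,0,0],[-0.0337,-0.045,0],0.0878],
    [[0,0,0],[-0.0337,-0.045,0],0.0878],
    [[0,0,0],[-0.0337,-0.045,0],0.0878],
    [[0,0,0],[-0.0337,-0.045,0],0.0878],
  ],
)

```text
time: 2.7
ee_pos: [0.339, 0.1218, 0.3529]
tool_rot: [180.0, 0.1, 167.3]
contact_force: [1.3, 0.6, 0.2]
gripper_width: 0.0872
grip_force: 0.0
```

Request:
move_arm(
  plan=[
    [[0,0,0],[-0.0337,-0.045,0],0.0878],
    [[0,0,0],[-0.0337,-0.045,0],0.0878],
    [[0,0,0],[-0.0337,-0.045,0],0.0878],
    [[0,0,0],[-0.0337,-0.045,0],0.0878],
    [[0,0,0],[-0.0337,-0.045,0],0.0878],
    [[0,0,0],[-0.0337,-0.045,0],0.0878],
    [[0,0,0],[-0.0337,-0.045,0],0.0878],
    [[0,0,0],[-0.0337,-0.045,0],0.0878],
    [[0,0,0],[-0.0337,-0.045,0],0.0878],
  ],
)

```text
time: 3.82
ee_pos: [0.5461, -0.3401, 0.3527]
tool_rot: [-180.0, 0.0, 167.3]
contact_force: [0.7, -0.1, 1.2]
gripper_width: 0.088
grip_force: 0.0
```

Request:
move_arm(
  plan=[
    [[0,0,10],[0,0,0],0.0878],
    [[0,0,10],[0,0,0],0.0878],
    [[0,0,10],[0,0,0],0.0878],
    [[0,0,10],[0,0,0],0.0878],
    [[0,0,10],[0,0,0],0.0878],
    [[0,0,10],[0,0,0],0.0878],
    [[0,0,10],[0,0,0],0.0878],
    [[0,0,10],[0,0,0],0.0878],
    [[0,0,10],[0,0,0],0.0878],
    [[0,0,10],[0,0,0],0.0878],
  ],
)

```text
time: 5.08
ee_pos: [0.5456, -0.3383, 0.3525]
tool_rot: [-180.0, -0.0, 67.0]
contact_force: [0.2, 0.1, -0.3]
gripper_width: 0.0879
grip_force: 0.0
```

Request:
move_arm(
  plan=[
    [[0,0,10],[0,0,0],0.0878],
    [[0,0,10],[0,0,0],0.0878],
    [[0,0,10],[0,0,0],0.0878],
    [[0,0,10],[0,0,0],0.0878],
    [[0,0,8],[0,0,0],0.0878],
    [[0,0,0],[0,0,0],0.0878],
    [[0,0,0],[0,0,0],0.0878],
  ],
)

```text
time: 5.95
ee_pos: [0.5456, -0.3383, 0.3526]
tool_rot: [-180.0, 0.0, 19.4]
contact_force: [0.8, -0.2, 0.6]
gripper_width: 0.0878
grip_force: 0.0
```

```bash
cat >> h.py <<'E'
def rect(P,lo,hi):
    P=P[(P[:,2]>lo)&(P[:,2]<hi)]
    if len(P)<5: return None
    c,wh,a=cv2.minAreaRect((P[:,:2]*1000).astype(np.float32)); return len(P),np.round(c,1),np.round(wh,1),round(a,1)
E
python3 - <<'E'
from h import *
s=robot.read_state();print(s["time"],s["ee_pos"],s["tool_rot"],s["q"],s["contact_force"])
M=robot.camera_model("wrist");im,D=robot.grab_frame("wrist")
for q,b in [("snap_hook",[(.02,.05),(.06,.09),(.095,.12)]),("hook_stand",[(-.01,.012),(.012,.03)])]:
    o=robot.cut_out(q,"wrist")
    if not o: print(q,'none');continue
    P=cloud("wrist",o[0]["pixels"],D,M);print(q,o[0]["p"],np.percentile(P[:,2],[2,50,98]))
    for lo,hi in b: print(lo,hi,rect(P,lo,hi))
for q in ["hook_grip","snap_hook","hook_stand"]:
    o=robot.mark_of(q,"wrist")
    if o: print(q,o[0]); np.save(f"m_{q}.npy",np.array(pix2w("wrist",o[0]["position"],M=M),dtype=object))
cv2.imwrite("pics/w1.png",im[:,:,::-1])
E
```

```text
5.95 [ 0.54556808 -0.33828396  0.3525997 ] [-1.79998112e+02  1.66303939e-03  1.94482730e+01] [-3.48373005e+01  1.29311408e+01  5.69013408e+01 -2.64228507e-04
  1.10170022e+02  3.57143354e+01] [ 0.79348738 -0.22742205  0.56342929]
snap_hook 0.73 [0.02371868 0.10187632 0.10396946]
0.02 0.05 (47, array([ 565.6, -333. ]), array([ 0.8, 15.2]), 14.3)
0.06 0.09 (149, array([ 547.1, -337. ]), array([43.3, 18.7]), 9.9)
0.095 0.12 (673, array([ 546.1, -338.4]), array([38.9, 18.2]), 15.9)
hook_stand 0.9 [0.00297282 0.00522498 0.0198811 ]
-0.01 0.012 (1639, array([ 546.4, -339. ]), array([84. , 61.5]), 16.2)
0.012 0.03 (561, array([ 545.6, -338.8]), array([59.8, 34. ]), 16.0)
hook_grip {'position': [318.0, 166.5], 'p': 0.91}
snap_hook {'position': [313.7, 153.5], 'p': 0.84}
hook_stand {'position': [317.6, 166.1], 'p': 0.7}
```

View pics/w1.png

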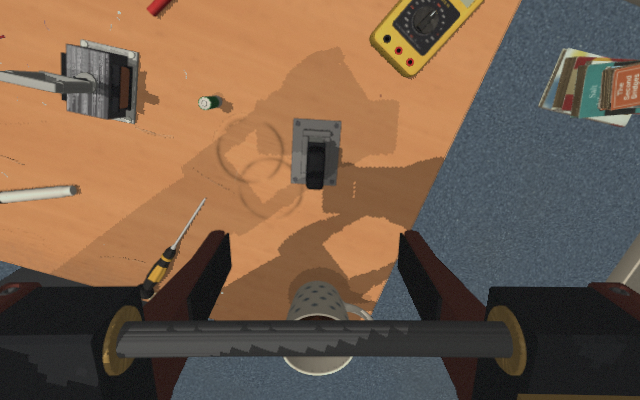

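Request:
move_arm(
  plan=[
    [[0,0,3.4],[0,0,0.03],0.06],
    [[0,0,0],[0,0,0.04],0.06],
    [[0,0,0],[0,0,0.03],0.06],
    [[0,0,0],[0,0,0],0.06],
    [[0,0,0],[0,0,0],0.06],
  ],
)

```text
time: 6.88
ee_pos: [0.5458, -0.3385, 0.2544]
tool_rot: [179.9, -0.1, 15.9]
contact_force: [0.1, -0.7, 0.0]
gripper_width: 0.0598
grip_force: 0.0
```

```bash
python3 - <<'E'
from h import *
s=robot.read_state();print(s["time"],s["ee_pos"],s["tool_rot"],s["contact_force"])
M=robot.camera_model("wrist");im,D=robot.grab_frame("wrist")
for q,b in [("snap_hook",[(.06,.09),(.095,.12)]),("hook_stand",[(-.01,.012),(.012,.03)])]:
    o=robot.cut_out(q,"wrist")
    if not o: print(q,'none');continue
    P=cloud("wrist",o[0]["pixels"],D,M);print(q,o[0]["p"],np.percentile(P[:,2],[2,50,98]))
    for lo,hi in b: print(lo,hi,rect(P,lo,hi))
for q in ["hook_grip","hook_stand"]:
    o=robot.mark_of(q,"wrist")
    if o:
        a=np.load(f"m_{q}.npy",allow_pickle=True);c=pix2w("wrist",o[0]["position"],M=M)
        print(q,o[0],tri([(np.array(a[0],float),np.array(a[1][0] if np.ndim(a[1])>1 else a[1],float).ravel()),(c[0],c[1][0])]))
E
```

```text
6.875 [ 0.54580761 -0.33846764  0.25435873] [ 1.79914397e+02 -7.34533674e-02  1.59002866e+01] [ 1.49481455e-01 -6.76006197e-01  3.28753847e-04]
snap_hook 0.79 [0.01990547 0.10174332 0.10375407]
0.06 0.09 (304, array([ 561.9, -333.8]), array([12.1, 19.8]), 16.1)
0.095 0.12 (1237, array([ 546.2, -338.1]), array([39.1, 17.6]), 16.6)
hook_stand 0.83 [0.00330607 0.00512356 0.01965179]
-0.01 0.012 (2529, array([ 545.7, -338.9]), array([83.4, 59.9]), 15.6)
0.012 0.03 (855, array([ 545.9, -338.6]), array([59.4, 34.1]), 16.2)
hook_grip {'position': [316.6, 196.0], 'p': 0.66} [ 0.54926802 -0.33922243  0.09370055]
hook_stand {'position': [314.8, 170.7], 'p': 0.88} [ 0.48529654 -0.36133825 -0.23473012]
```

Request:
move_arm(
  plan=[
    [[0,0,0],[0,0,0.05],0.05],
    [[0,0,0],[0,0,0.04],0.05],
    [[0,0,0],[0,0,0.017],0.05],
    [[0,0,0],[0,0,0],0.03],
    [[0,0,0],[0,0,0],0.0],
    [[0,0,0],[0,0,0],0.0],
    [[0,0,0],[0,0,0],0.0],
    [[0,0,0],[0,0,0],0.0],
    [[0,0,0],[0,0,0],0.0],
    [[0,0,0],[0,0,0],0.0],
  ],
  squeeze=55,
)

```text
time: 8.38
ee_pos: [0.5461, -0.3387, 0.1475]
tool_rot: [179.9, -0.1, 15.9]
contact_force: [0.5, -0.3, 5.3]
gripper_width: 0.0178
grip_force: 55.0
```

```bash
python3 -c "
from h import *
s=robot.read_state();print(s)"
```

```text
{'time': 8.375, 'q': array([-3.48389567e+01,  1.29594122e+01,  7.77181231e+01, -2.02208575e-03,
        8.91489076e+01,  3.92695022e+01]), 'qvel': array([0.03461457, 0.09155127, 0.01358382, 0.09969916, 0.0215288 ,
       0.03197272]), 'joint_torque': array([ 6.35045115e-02, -4.62049091e+01, -3.68702781e+01,  9.41359950e-02,
       -2.12212797e-02,  2.99542175e-03]), 'ee_pos': array([ 0.54609238, -0.33868162,  0.14746935]), 'tool_rot': array([ 1.79864356e+02, -1.08290787e-01,  1.58916963e+01]), 'contact_force': array([ 0.46238491, -0.32299359,  5.34800663]), 'moment': array([-0.02723389,  0.11452286,  0.03609892]), 'grip_force': 55.00086843967438, 'gripper_width': 0.01781217461137133}
```

Request:
move_arm(
  plan=[
    [[0,0,0],[0,0,-0.01],0.0],
    [[0,0,0],[0,0,-0.02],0.0],
    [[0,0,0],[0,0,-0.03],0.0],
    [[0,0,0],[0,0,-0.04],0.0],
    [[0,0,0],[0,0,-0.05],0.0],
    [[0,0,0],[0,0,-0.04],0.0],
    [[0,0,0],[-0.002,-0.042,0],0.0],
    [[0,0,0],[-0.003,-0.05,0],0.0],
    [[0,0,0],[-0.003,-0.05,0],0.0],
    [[0,0,0],[-0.003,-0.05,0],0.0],
    [[0,0,0],[-0.003,-0.05,0],0.0],
    [[0,0,0],[0,0,0],0.0],
  ],
)

```text
time: 9.88
ee_pos: [0.4649, -0.107, 0.3378]
tool_rot: [179.9, -0.2, 16.1]
contact_force: [0.1, -0.1, -1.0]
gripper_width: 0.0172
grip_force: 55.0
```

Request:
move_arm(
  plan=[
    [[0,0,0],[0,0,0],0.0],
    [[0,0,0],[0,0,0],0.0],
  ],
)

```text
time: 10.12
ee_pos: [0.4661, -0.1103, 0.3357]
tool_rot: [180.0, 0.0, 15.8]
contact_force: [0.7, -0.5, -1.1]
gripper_width: 0.0173
grip_force: 55.0
```

```bash
cat > look.py <<'E'
from h import *
import sys
s=robot.read_state();print(s["time"],s["ee_pos"].round(4),s["tool_rot"].round(2),s["contact_force"].round(2),s["gripper_width"])
M=robot.camera_model("wrist");im,D=robot.grab_frame("wrist")
np.savez(sys.argv[1]+".npz",im=im,D=D,T=M["world_from_camera"])
o=robot.cut_out("transformer","wrist")
if o:
    P=cloud("wrist",o[0]["pixels"],D,M);print(o[0]["p"],len(P),np.percentile(P[:,2],[2,50,99]).round(4))
    for lo,hi in [(-.01,.012),(.02,.05),(.09,.14)]: print(lo,hi,rect(P,lo,hi))
    T=P[P[:,2]>.09]; 
    if len(T): z=np.sort(T[:,2]);print("bar z pct",np.percentile(z,[50,80,90,95,99]).round(4)); t=T[T[:,2]>np.percentile(z,95)-.004];print(len(t),t.mean(0).round(4),rect(t,0,1))
for q in ["eye_mid","slot_end","gate"]:
    for f in [robot.mark_of]:
        try:
            o=f(q,"wrist"); print(q,o[:1])
        except Exception as e: print(q,e)
cv2.imwrite("pics/"+sys.argv[1]+".png",im[:,:,::-1])
E
python3 look.py w2
```

```text
10.125 [ 0.4661 -0.1103  0.3357] [1.7999e+02 2.0000e-02 1.5820e+01] [ 0.67 -0.48 -1.06] 0.017348483046389196
0.91 4362 [0.0048 0.0435 0.1267]
-0.01 0.012 (606, array([542.2, -76.4]), array([86., 67.]), 6.9)
0.02 0.05 (2997, array([542.4, -78.2]), array([70.4, 61.2]), 7.1)
0.09 0.14 (631, array([542.7, -78.2]), array([ 9.8, 48.6]), 7.7)
bar z pct [0.1255 0.1262 0.1265 0.1267 0.1273]
597 [ 0.5428 -0.0784  0.1256] (597, array([542.8, -78.2]), array([ 8. , 48.6]), 7.8)
eye_mid [{'position': [304.7, 83.8], 'p': 0.72}]
slot_end [{'position': [314.0, 234.7], 'p': 0.74}]
gate it knows: battery, eye_mid, hook_grip, hook_stand, marker, slot_end, snap_hook, steel_tray, transformer
```

View pics/w2.png

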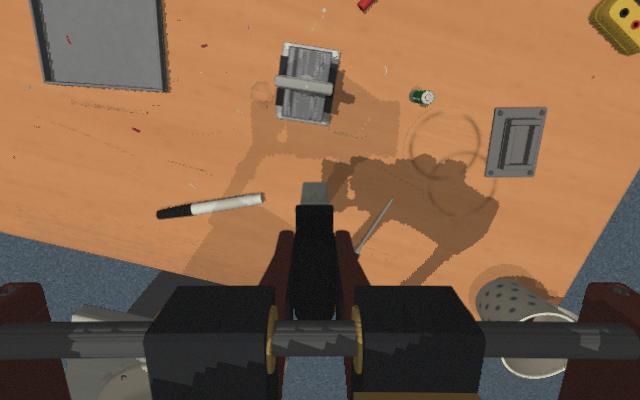

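Request:
move_arm(
  plan=[
    [[0,0,8.2],[0,0,0],0.0],
    [[0,0,0],[0.02,-0.0216,0],0.0],
    [[0,0,0],[0.02,0,0],0.0],
    [[0,0,0],[0,0,0],0.0],
    [[0,0,0],[0,0,0],0.0],
    [[0,0,0],[0,0,0],0.0],
  ],
)

```text
time: 11.08
ee_pos: [0.5021, -0.083, 0.3358]
tool_rot: [180.0, -0.0, 7.7]
contact_force: [-0.9, 0.6, -0.9]
gripper_width: 0.0176
grip_force: 55.0
```

```bash
python3 look.py w3; python3 - <<'E'
from h import *
im,D=robot.grab_frame("wrist");M=robot.camera_model("wrist");s=robot.read_state()
Rt=R.from_euler('xyz',s["tool_rot"],degrees=True).as_matrix()
o=robot.cut_out("snap_hook","wrist")
P=cloud("wrist",o[0]["pixels"],D,M);Q=(P-s["ee_pos"])@Rt
print(len(Q))
for a,b in [(.045,.085),(.085,.092),(.1,.145)]:
    q=Q[(Q[:,2]>a)&(Q[:,2]<b)]
    if len(q): print(a,b,len(q),np.percentile(q,[3,50,97],axis=0).round(4).tolist())
E
```

```text
11.075 [ 0.5021 -0.083   0.3358] [ 1.7999e+02 -1.0000e-02  7.6500e+00] [-0.93  0.64 -0.86] 0.01759192161668739
0.91 3918 [0.0048 0.0436 0.1268]
-0.01 0.012 (548, array([542.9, -79.1]), array([83. , 65.5]), 8.3)
0.02 0.05 (2445, array([542.8, -78.9]), array([70.4, 60.1]), 7.5)
0.09 0.14 (623, array([542.6, -78.5]), array([ 9.4, 46.4]), 7.5)
bar z pct [0.1255 0.1263 0.1266 0.1268 0.1274]
497 [ 0.5425 -0.0789  0.1258] (497, array([542. , -78.6]), array([ 8.2, 45.4]), 7.7)
eye_mid [{'position': [316.9, 131.8], 'p': 0.94}]
slot_end [{'position': [316.1, 234.6], 'p': 0.87}]
gate it knows: battery, eye_mid, hook_grip, hook_stand, marker, slot_end, snap_hook, steel_tray, transformer
5053
0.045 0.085 3106 [[-0.0144, -0.0094, 0.0451], [0.0166, -0.0007, 0.0473], [0.0209, 0.0076, 0.0843]]
0.085 0.092 62 [[0.0144, -0.0091, 0.085], [0.0219, -0.0004, 0.0854], [0.0225, 0.0084, 0.087]]
0.1 0.145 458 [[0.0196, -0.0081, 0.1009], [0.02, -0.0012, 0.1165], [0.0204, 0.0063, 0.1374]]
```

Request:
move_arm(
  plan=[
    [[0,0,0],[0.02,0.001,0.01],0.0],
    [[0,0,0],[0.0213,0.0005,0.02],0.0],
    [[0,0,0],[0,0,0.02],0.0],
    [[0,0,0],[0,0,0.01],0.0],
    [[0,0,0],[0,0,0],0.0],
    [[0,0,0],[0,0,0],0.0],
  ],
)

```text
time: 12.12
ee_pos: [0.5438, -0.0786, 0.2769]
tool_rot: [180.0, -0.1, 7.7]
contact_force: [0.5, 0.9, -0.4]
gripper_width: 0.0175
grip_force: 55.0
```

```bash
python3 - <<'E'
from h import *
s=robot.read_state();print(s["time"],s["ee_pos"].round(4),s["tool_rot"].round(2),s["contact_force"].round(2),s["moment"].round(2))
out=[]
for c in ["side","wrist"]:
    im,D=robot.grab_frame(c)
    if c=="side": out.append(cv2.resize(im[90:240,290:430],(560,600),interpolation=cv2.INTER_CUBIC))
    else: cv2.imwrite("pics/w4.png",im[:,:,::-1])
cv2.imwrite("pics/s4.png",out[0][:,:,::-1])
E
```

```text
12.125 [ 0.5438 -0.0786  0.2769] [ 1.7997e+02 -1.0000e-01  7.6900e+00] [ 0.45  0.94 -0.36] [0.   0.06 0.05]
```

View pics/s4.png

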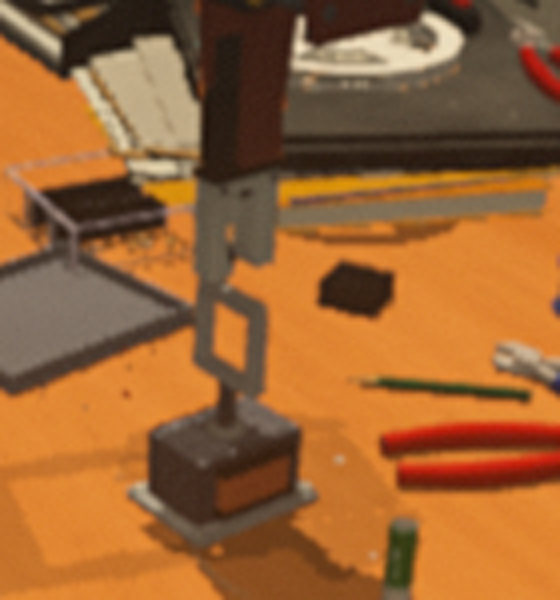

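Request:
move_arm(
  plan=[
    [[0,0,0],[0,0,0.006],0.0],
    [[0,0,0],[0,0,0.005],0.0],
    [[0,0,0],[0,0,0.003],0.0],
    [[0,0,0],[0,0,0],0.0],
  ],
)

```text
time: 12.72
ee_pos: [0.5436, -0.0785, 0.2611]
tool_rot: [-180.0, 0.0, 7.7]
contact_force: [0.2, 0.3, -1.1]
gripper_width: 0.0174
grip_force: 55.0
```

Request:
move_arm(
  plan=[
    [[0,0,0],[0,0,0.002],0.0],
    [[0,0,0],[0,0,0.002],0.0],
    [[0,0,0],[0,0,0],0.0],
  ],
)

```text
time: 13.1
ee_pos: [0.5436, -0.0786, 0.2574]
tool_rot: [-180.0, 0.0, 7.7]
contact_force: [-0.3, 0.3, -1.3]
gripper_width: 0.018
grip_force: 55.0
```

Request:
move_arm(
  plan=[
    [[0,0,0],[0,0,0.002],0.0],
    [[0,0,0],[0,0,0.001],0.0],
    [[0,0,0],[0,0,0],0.0],
  ],
)

```text
time: 13.48
ee_pos: [0.5437, -0.0786, 0.2564]
tool_rot: [180.0, -0.1, 7.7]
contact_force: [-1.3, 0.7, 4.5]
gripper_width: 0.0175
grip_force: 55.0
```

Request:
move_arm(
  plan=[
    [[0,0,0],[0,0,0.001],0.0],
    [[0,0,0],[0,0,0.001],0.0],
    [[0,0,0],[0,0,0],0.0],
  ],
)

```text
time: 13.85
ee_pos: [0.5436, -0.0786, 0.2553]
tool_rot: [179.9, -0.1, 7.7]
contact_force: [-3.3, 1.0, 10.4]
gripper_width: 0.0175
grip_force: 55.0
```

Request:
move_arm(
  plan=[
    [[0,0,0],[0,0,0.001],0.0],
    [[0,0,0],[0,0,0.001],0.0],
    [[0,0,0],[0,0,0],0.0],
  ],
)

```text
time: 14.22
ee_pos: [0.5435, -0.0786, 0.2537]
tool_rot: [179.9, -0.1, 7.7]
contact_force: [-5.1, 0.5, 10.6]
gripper_width: 0.018
grip_force: 55.0
```

Request:
move_arm(
  plan=[
    [[0,0,0],[-0.0005,0,0.001],0.0],
    [[0,0,0],[0,0,0.001],0.0],
    [[0,0,0],[0,0,0],0.0],
  ],
)

```text
time: 14.6
ee_pos: [0.5433, -0.0786, 0.2523]
tool_rot: [179.9, -0.2, 7.7]
contact_force: [-3.9, 0.2, 12.1]
gripper_width: 0.0175
grip_force: 55.0
```

Request:
move_arm(
  plan=[
    [[0,0,0],[0,0,0.001],0.0],
    [[0,0,0],[0,0,0.001],0.0],
    [[0,0,0],[0,0,0],0.0],
  ],
)

```text
time: 14.98
ee_pos: [0.5429, -0.0789, 0.2495]
tool_rot: [179.9, -0.1, 7.7]
contact_force: [-4.2, -0.6, 9.2]
gripper_width: 0.0178
grip_force: 55.0
```

Request:
move_arm(
  plan=[
    [[0,0,0],[0,0,0.001],0.0],
    [[0,0,0],[0,0,0.001],0.0],
    [[0,0,0],[0,0,0],0.0],
  ],
)

```text
time: 15.35
ee_pos: [0.5428, -0.079, 0.2466]
tool_rot: [179.9, -0.0, 7.7]
contact_force: [-3.9, -0.4, 6.2]
gripper_width: 0.0179
grip_force: 55.0
```

Request:
move_arm(
  plan=[
    [[0,0,0],[0,0,0.0015],0.0],
    [[0,0,0],[0,0,0.0015],0.0],
    [[0,0,0],[0,0,0],0.0],
  ],
)

```text
time: 15.72
ee_pos: [0.5429, -0.0789, 0.2431]
tool_rot: [179.9, -0.0, 7.7]
contact_force: [-3.6, -0.7, 5.0]
gripper_width: 0.0177
grip_force: 55.0
```

Request:
move_arm(
  plan=[
    [[0,0,0],[0,0,0.0015],0.0],
    [[0,0,0],[0,0,0.0015],0.0],
    [[0,0,0],[0,0,0],0.0],
  ],
)

```text
time: 16.1
ee_pos: [0.543, -0.0788, 0.2387]
tool_rot: [180.0, 0.0, 7.7]
contact_force: [-3.6, -1.0, 3.9]
gripper_width: 0.0178
grip_force: 55.0
```

Request:
move_arm(
  plan=[
    [[0,0,0],[0,0,0.0015],0.0],
    [[0,0,0],[0,0,0.0015],0.0],
    [[0,0,0],[0,0,0],0.0],
  ],
)

```text
time: 16.48
ee_pos: [0.5431, -0.0786, 0.2352]
tool_rot: [-180.0, 0.0, 7.7]
contact_force: [-3.7, -0.1, 2.5]
gripper_width: 0.0177
grip_force: 55.0
```

Request:
move_arm(
  plan=[
    [[0,0,0],[0,0,0.0015],0.0],
    [[0,0,0],[0,0,0.0015],0.0],
    [[0,0,0],[0,0,0],0.0],
  ],
)

```text
time: 16.85
ee_pos: [0.5434, -0.0784, 0.2316]
tool_rot: [-180.0, -0.0, 7.7]
contact_force: [-1.1, -0.4, -1.8]
gripper_width: 0.0177
grip_force: 55.0
```

Request:
move_arm(
  plan=[
    [[0,0,0],[0,0,0.0015],0.0],
    [[0,0,0],[0,0,0.0015],0.0],
    [[0,0,0],[0,0,0],0.0],
  ],
)

```text
time: 17.23
ee_pos: [0.5432, -0.0786, 0.2292]
tool_rot: [-180.0, 0.0, 7.7]
contact_force: [-0.8, 0.2, -0.4]
gripper_width: 0.0179
grip_force: 55.0
```

Request:
move_arm(
  plan=[
    [[0,0,0],[0,0,0.0015],0.0],
    [[0,0,0],[0,0,0.0005],0.0],
    [[0,0,0],[0,0,0],0.0],
  ],
)

```text
time: 17.6
ee_pos: [0.5432, -0.0786, 0.2276]
tool_rot: [180.0, 0.0, 7.7]
contact_force: [-0.0, 0.5, -0.7]
gripper_width: 0.0178
grip_force: 55.0
```

Request:
move_arm(
  plan=[
    [[0,0,0],[0,0,-0.004],0.0],
    [[0,0,0],[0,0,-0.005],0.0],
    [[0,0,0],[0,0,-0.004],0.0],
    [[0,0,0],[0,0,-0.002],0.0],
    [[0,0,0],[0,0,-0.002],0.0],
    [[0,0,0],[0,0,-0.002],0.0],
    [[0,0,0],[0,0,-0.002],0.0],
    [[0,0,0],[0,0,-0.003],0.0],
    [[0,0,0],[0,0,-0.004],0.0],
    [[0,0,0],[0,0,-0.005],0.0],
    [[0,0,0],[0,0,0],0.0],
    [[0,0,0],[0,0,0],0.0],
  ],
)

```text
time: 19.1
ee_pos: [0.5432, -0.0786, 0.2607]
tool_rot: [180.0, -0.0, 7.7]
contact_force: [-0.2, 0.4, -5.4]
gripper_width: 0.0178
grip_force: 55.0
```

```bash
python3 - <<'E'
from h import *
s=robot.read_state();print(s["time"],s["ee_pos"].round(4),s["tool_rot"].round(2),s["contact_force"].round(2),s["moment"].round(2))
im,D=robot.grab_frame("side");o=robot.cut_out("transformer","side")
if o: P=cloud("side",o[0]["pixels"],D);print(len(P),np.percentile(P,[2,50,98],axis=0).round(4).tolist())
m=robot.cut_out("steel_tray","top")
im2,D2=robot.grab_frame("top");m=robot.cut_out("steel_tray","top")
P=cloud("top",m[0]["pixels"],D2);print("tray",rect(P,-.01,.03),rect(P,.009,.03))
A=cloud("top",D2>0,D2);k=(abs(A[:,0]-.55)<.16)&(A[:,1]>.2)
for y in np.arange(.22,.42,.02): print(round(y,2),A[k&(abs(A[:,1]-y)<.01)][:,2].max().round(3),end='; ')
cv2.imwrite("pics/s5.png",cv2.resize(im[60:240,250:450],(660,594),interpolation=cv2.INTER_CUBIC)[:,:,::-1])
E
```

```text
19.1 [ 0.5432 -0.0786  0.2607] [180.    -0.     7.69] [-0.19  0.42 -5.38] [0.   0.14 0.04]
1470 [[0.5031, -0.1118, 0.0019], [0.5377, -0.096, 0.0572], [0.602, 0.0322, 0.1416]]
tray (3598, array([553.2, 154.6]), array([158.2, 134.3]), 13.4) (329, array([551.1, 153.1]), array([153.4, 130.9]), 12.7)
0.22 0.089; 0.24 0.075; 0.26 0.076; 0.28 0.075; 0.3 0.131; 0.32 0.131; 0.34 0.135; 0.36 0.136; 0.38 0.135; 0.4 0.136;
```

View pics/s5.png

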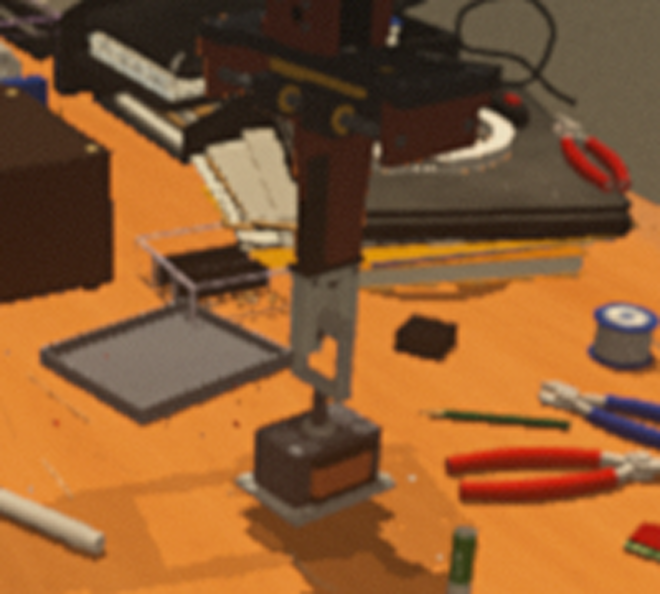

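Request:
move_arm(
  plan=[
    [[0,0,0],[0,0,-0.006],0.0],
    [[0,0,0],[0,0,-0.01],0.0],
    [[0,0,0],[0,0,-0.012],0.0],
    [[0,0,0],[0,0,-0.008],0.0],
    [[0,0,0],[0,0,-0.004],0.0],
    [[0,0,0],[0,0,0],0.0],
  ],
)

```text
time: 20.1
ee_pos: [0.5433, -0.0786, 0.301]
tool_rot: [180.0, -0.0, 7.7]
contact_force: [-0.5, -0.8, -5.9]
gripper_width: 0.0175
grip_force: 55.0
```

Request:
move_arm(
  plan=[
    [[0,0,0],[0.0013,-0.008,0],0.0],
    [[0,0,0],[0.0027,-0.016,0],0.0],
    [[0,0,0],[0.0037,-0.022,0],0.0],
    [[0,0,0],[0.0043,-0.025,0],0.0],
    [[0,0,0],[0.0043,-0.025,0],0.0],
    [[0,0,0],[0.0043,-0.025,0],0.0],
    [[0,0,0],[0.0043,-0.025,0],0.0],
    [[0,0,0],[0.0043,-0.025,0],0.0],
    [[0,0,0],[0.0037,-0.022,0],0.0],
    [[0,0,0],[0.0027,-0.016,0],0.0],
    [[0,0,0],[0.002,-0.012,0],0.0],
    [[0,0,0],[0.0014,-0.0084,0],0.0],
  ],
)

```text
time: 21.6
ee_pos: [0.5511, 0.1545, 0.3006]
tool_rot: [180.0, 0.0, 7.7]
contact_force: [1.2, -0.4, -6.0]
gripper_width: 0.0178
grip_force: 55.0
```

Request:
move_arm(
  plan=[
    [[0,0,-2],[0,0,0],0.0],
    [[0,0,-2],[0,0,0],0.0],
    [[0,0,-1],[0,0,0],0.0],
    [[0,0,0],[0,0,0],0.0],
    [[0,0,0],[0,0,0],0.0],
    [[0,0,0],[0,0,0],0.0],
  ],
)

```text
time: 22.35
ee_pos: [0.5512, 0.1537, 0.3007]
tool_rot: [180.0, -0.0, 12.7]
contact_force: [0.2, 0.5, -6.2]
gripper_width: 0.0179
grip_force: 55.0
```

```bash
python3 look.py w6; python3 - <<'E'
from h import *
im,D=robot.grab_frame("wrist");M=robot.camera_model("wrist")
o=robot.cut_out("steel_tray","wrist")
if o: P=cloud("wrist",o[0]["pixels"],D,M);print(o[0]["p"],rect(P,-.01,.03),rect(P,.009,.03))
E
```

```text
22.35 [0.5512 0.1537 0.3007] [179.99  -0.    12.67] [ 0.24  0.51 -6.21] 0.017883966699411717
0.95 5105 [0.0623 0.1015 0.1848]
-0.01 0.012 (6, array([540. , 173.1]), array([ 35.5, 122.8]), 65.8)
0.02 0.05 None
0.09 0.14 (3128, array([555.6, 152.4]), array([58.3, 60.4]), 12.5)
bar z pct [0.1021 0.1546 0.1825 0.1838 0.1848]
488 [0.5513 0.153  0.1836] (488, array([551. , 153.8]), array([44.2, 27.8]), 73.3)
eye_mid []
slot_end [{'position': [317.8, 236.3], 'p': 0.67}]
gate it knows: battery, eye_mid, hook_grip, hook_stand, marker, slot_end, snap_hook, steel_tray, transformer
0.79 (9044, array([550.6, 155. ]), array([150.1, 135.9]), 12.3) (1360, array([550.6, 155. ]), array([150.1, 131.2]), 12.3)
```

View pics/w6.png

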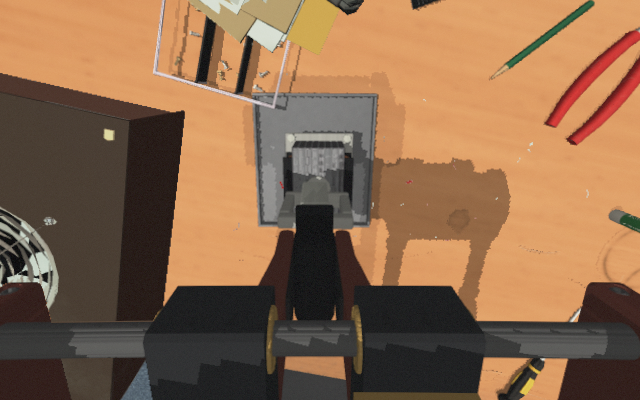

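Request:
move_arm(
  plan=[
    [[0,0,0],[0,0,0.006],0.0],
    [[0,0,0],[0,0,0.01],0.0],
    [[0,0,0],[0,0,0.012],0.0],
    [[0,0,0],[0,0,0.01],0.0],
    [[0,0,0],[0,0,0.006],0.0],
    [[0,0,0],[0,0,0.004],0.0],
    [[0,0,0],[0,0,0.002],0.0],
    [[0,0,0],[0,0,0],0.0],
  ],
)

```text
time: 23.65
ee_pos: [0.5512, 0.154, 0.2508]
tool_rot: [-180.0, -0.0, 12.7]
contact_force: [-0.1, -1.0, -6.5]
gripper_width: 0.0176
grip_force: 55.0
```

Request:
move_arm(
  plan=[
    [[0,0,0],[0,0,0.001],0.0],
    [[0,0,0],[0,0,0.001],0.0],
    [[0,0,0],[0,0,0.001],0.0],
    [[0,0,0],[0,0,0.001],0.0],
    [[0,0,0],[0,0,0],0.0],
  ],
)

```text
time: 24.28
ee_pos: [0.5511, 0.1539, 0.2465]
tool_rot: [180.0, 0.0, 12.7]
contact_force: [-0.7, -0.3, -5.8]
gripper_width: 0.0176
grip_force: 55.0
```

Request:
move_arm(
  plan=[
    [[0,0,0],[0,0,0.001],0.0],
    [[0,0,0],[0,0,0.001],0.0],
    [[0,0,0],[0,0,0.001],0.0],
    [[0,0,0],[0,0,0.001],0.0],
    [[0,0,0],[0,0,0],0.0],
  ],
)

```text
time: 24.9
ee_pos: [0.5512, 0.1539, 0.2428]
tool_rot: [180.0, -0.0, 12.7]
contact_force: [-0.7, 0.1, -1.6]
gripper_width: 0.0178
grip_force: 55.0
```

Request:
move_arm(
  plan=[
    [[0,0,0],[0,0,0.003],0.0],
    [[0,0,0],[0,0,0.003],0.0],
    [[0,0,0],[0,0,0.003],0.0],
    [[0,0,0],[0,0,0.002],0.0],
    [[0,0,0],[0,0,0],0.0],
  ],
)

```text
time: 25.52
ee_pos: [0.5511, 0.1539, 0.2313]
tool_rot: [180.0, 0.0, 12.7]
contact_force: [0.2, -0.6, -1.3]
gripper_width: 0.0179
grip_force: 55.0
```

Request:
move_arm(
  plan=[
    [[0,0,0],[0,0,0.001],0.0],
    [[0,0,0],[0,0,0.001],0.0],
    [[0,0,0],[0,0,0],0.0],
    [[0,0,0],[0,0,0],0.0],
  ],
)

```text
time: 26.02
ee_pos: [0.5512, 0.1539, 0.2297]
tool_rot: [180.0, -0.0, 12.7]
contact_force: [-0.2, 0.3, -1.7]
gripper_width: 0.0177
grip_force: 55.0
```

Request:
move_arm(
  plan=[
    [[0,0,0],[0,0,0.001],0.0],
    [[0,0,0],[0,0,0],0.0],
    [[0,0,0],[0,0,0],0.0],
  ],
)

```text
time: 26.4
ee_pos: [0.5511, 0.1539, 0.2286]
tool_rot: [180.0, 0.0, 12.7]
contact_force: [0.1, -0.2, -0.6]
gripper_width: 0.0177
grip_force: 55.0
```

Request:
move_arm(
  plan=[
    [[0,0,0],[0,0,0.0005],0.0],
    [[0,0,0],[0,0,0],0.0],
    [[0,0,0],[0,0,0],0.02],
    [[0,0,0],[0,0,0],0.025],
    [[0,0,0],[0,0,0],0.035],
    [[0,0,0],[0,0,0],0.045],
    [[0,0,0],[0,0,0],0.05],
    [[0,0,0],[0,0,0],0.05],
  ],
  squeeze=10,
)

```text
time: 27.4
ee_pos: [0.5512, 0.1539, 0.2281]
tool_rot: [180.0, -0.0, 12.7]
contact_force: [0.0, 0.1, 0.4]
gripper_width: 0.05
grip_force: 0.0
```

Request:
move_arm(
  plan=[
    [[0,0,0],[0,0,-0.005],0.05],
    [[0,0,0],[0,0,-0.015],0.05],
    [[0,0,0],[0,0,-0.03],0.05],
    [[0,0,0],[0,0,-0.04],0.05],
    [[0,0,0],[0,0,-0.03],0.05],
    [[0,0,0],[0,0,0],0.05],
    [[0,0,0],[0,0,0],0.05],
  ],
)

```text
time: 28.28
ee_pos: [0.5511, 0.1539, 0.3472]
tool_rot: [-180.0, 0.1, 12.7]
contact_force: [0.1, -0.3, 0.6]
gripper_width: 0.05
grip_force: 0.0
```

```bash
python3 look.py w7; python3 - <<'E'
from h import *
s,_=robot.grab_frame("side");w=np.load("w7.npz")["im"]
a=cv2.resize(s[60:240,250:430],(400,400),interpolation=cv2.INTER_CUBIC)
cv2.imwrite("pics/f.png",np.hstack([a,cv2.resize(w[:,120:520],(400,400))])[:,:,::-1])
E
```

```text
28.275 [0.5511 0.1539 0.3472] [-1.800e+02  6.000e-02  1.269e+01] [ 0.07 -0.31  0.61] 0.04997928336944167
0.64 2836 [0.0038 0.0463 0.1443]
-0.01 0.012 (574, array([546.8, 152.3]), array([92.6, 69.9]), 11.4)
0.02 0.05 (1542, array([549.2, 153.8]), array([70.3, 60.3]), 12.6)
0.09 0.14 (447, array([558.1, 155.7]), array([26.1, 47.9]), 13.0)
bar z pct [0.1279 0.1292 0.1297 0.1453 0.1805]
41 [0.564  0.1547 0.1647] (41, array([564.4, 157.8]), array([16.8, 19.8]), 13.4)
eye_mid [{'position': [314.6, 179.8], 'p': 0.86}]
slot_end [{'position': [314.8, 183.9], 'p': 0.94}]
gate it knows: battery, eye_mid, hook_grip, hook_stand, marker, slot_end, snap_hook, steel_tray, transformer
```

View pics/f.png

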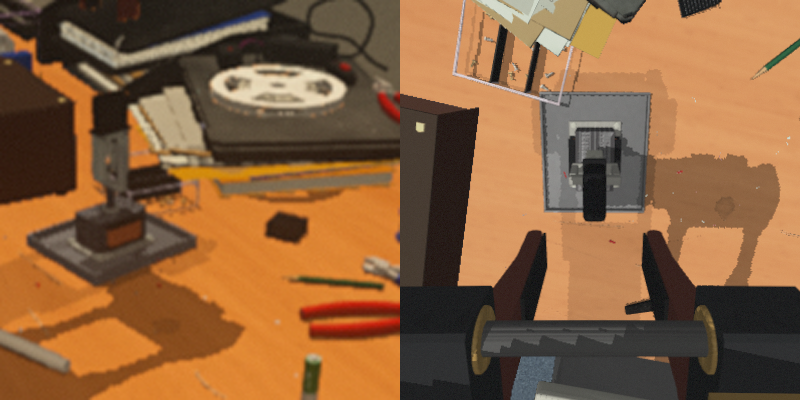

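The left view shows the transformer flat in the tray at about (110,240), with the hook standing clipped on its eye at (110,140). The right view shows the gripper clear of it. The battery and marker are where they were.

```bash
python3 -c "
from cell import robot
print(robot.hand_in())"
```

```text
the job is handed in; nothing more can be done
None
```

The transformer sits flat in the steel tray with the hook still clipped on its eye, handed in at about 28 s; the highest push force I read was about 12 N, and the battery and marker were not touched.

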